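# Hold the next tile just above its separator

### The arm

A 7-joint arm with a two-finger parallel gripper is mounted at the origin on the work surface; the furniture and walls round the work are solid. World frame = base frame: x ahead of the robot, y to its left, z up, the work surface at z = 0. Lengths are in m, angles in rad, forces in N, time in s.
With the tool pointing down it reaches from about 0.4 to 0.9 m from the base axis. Payload 5.6 kg.
Tool frame: the origin (TCP) lies midway between the tips of the shut fingers; the grasp point (between the pads) lies 19 mm behind it; y points along the fingers, z is the direction in which the jaws open and shut, and the axes are right-handed (so a half turn about y gives the same grasp; the last joint's range is limited). The gripper opens to 92 mm and grips with 3 to 60 N. Pads are 20 mm wide; open, the fingers measure 128 mm over their backs; the gripper's body (75 mm by 189 mm) begins 69 mm behind the grasp point.
Start: joints at [1.168, 0.468, -0.012, 1.603, 0.006, 1.071, -0.056], TCP at [0.229, -0.608, 0.186] pointing down, gripper open.
Joint ranges: [-2.53, 2.53], [-0.31, 2.02], [-1.57, 1.55], [0.28, 2.44], [-1.29, 4.43], [0.15, 1.84], [-2.92, 2.92]. Speed limits (rad/s): [2.57, 2.57, 3.14, 3.14, 3.14, 3.14, 3.14].

### API

Orientations are given as a 3x3 rotation matrix whose columns are the frame's x, y, z axes.
In Python, from station import env, effector, solver, viewer, workorder, search_frame, tip_of gives the robot as it stands. Calls block until the motion is done:
- env.reach(position, orientation): joint-space move of the TCP to a pose.
- env.movel(position, frame=None, rate=0.15): straight line of the TCP; frame=None keeps the orientation; rate is the mean speed in m/s.
- env.goto_joints(angles): joint-space move.
- effector.release() and effector.grasp(squeeze=None): open the fingers fully, or close them until they stop; squeeze is the grip in N (None keeps the last).
- env.pause(seconds).
- solver.inverse_kinematics(position, orientation): joint angles nearest the present ones, or None.
- env.sense(): the state.
- viewer.read_camera(name): name is "scene" or "top" or "wrist"; returns (picture, depth): 384x512x3 uint8, red, green, blue; 384x512 float32, m along the optical axis (not along the pixel's ray), 0 where there is no reading.
- viewer.camera_info(name): a dict with "intrinsics" (3x3 intrinsics, pixels), "eye" and "rotation" of the camera in the world; the wrist camera has in their place "T_tool_cam" (4x4, takes a point from camera to tool coordinates, whose origin is the TCP and whose axes are the tool frame's). Camera axes: x right, y up, looking along -z (the intrinsics and any distortion apply to the point x, -y, -z); pixel columns grow to the right and rows downward; lengths in m; the calibration is good to about 2 mm. A picture is of the moment at which its call begins: read the wrist's pose just before it. camera_info takes no time and is no camera call.
A pose or a line that the arm cannot do raises env.PlanningError and nothing moves.
- workorder.finish_job(): hands the job in, once; it reports no verdict.
Trained networks look in the newest picture that a camera, given by its name, has taken for a name from the list of things; names that differ only in an ending like _2 or _b are one class to them, and where a whole thing is asked for, a point or a joint stands for the part that bears it (a point fixed in the world has none). Each returns a list of dicts, best first, with "score" (0 to 1); they miss things now and then, are a little off and sometimes report something else, mostly with a low value. They report only what shows in the picture. A call takes as long as a camera call.
- search_frame(camera, name): "at" ([x, y, z] in m, in world coordinates, good to about 4 mm: the middle of the surface that is visible of it).
- tip_of(camera, name): "at" ([x, y, z] in m, in world coordinates, good to about 4 mm: a listed point, or the origin of a listed thing).
The state is a dict: "t": time; "joint_positions": joint angles; "joint_velocities": joint speeds; "tau": joint torques, N m; "ee_pos": TCP position; "tcp_rot": TCP orientation; "wrist_force": force on the tool from outside, world axes, zero at the start; "moment": the same for the moment, N m; "gripper_width": finger opening in m.
Only numpy, scipy, OpenCV 4.12 (cv2) and the standard library are available. Lean on these libraries where they do the work, as an engineer would, in place of code of your own. Each camera call takes 0.05 s, during which the arm holds its last target. There are 200 camera calls.

### The job

In the stacking cradle lies a tile: lay the thin separator sheet squarely on top of it and let the sheet go. Then pick up the other tile, lift it over the roller, bring it over the cradle and stop with it level and lined up with the tile below, about one centimetre above the sheet, never touching the sheet with it. Finish while still holding it there, clear of the sheet and the cradle, and leave the roller and the stamp where they are.

Things in the scene. Friction and masses are not known exactly. Their poses are not given: they have to be found in the camera images.
- tile_center (a point): Centre of the loose fired-clay tile to be held, 110 (x) x 46 (y) x 20 (z) mm, flat with a finely lined pattern on top, 0.2 kg. It starts lying on a ware rack (a fixed 3 mm board 110 x 40 mm with two cross battens 16 mm wide at 40 mm either side of the middle; the battens' tops, on which it lies, are 18 mm above the table), its length along the rack's; between the battens the long sides are free for fingers. x along its length, z up
- sheet_center (a point): Centre of the loose separator sheet, a stiff plain cork board 118 (x) x 58 (y) x 6 (z) mm, 0.05 kg. It starts lying on the other ware rack (same size, battens' tops 18 mm above the table); which rack holds which varies. x along its length, z up
- lower_tile_center (a point): Centre of the lower tile, same size as the other tile (110 x 46 x 20 mm), lying loose in the middle of the cradle, its top 32 mm above the table. x along its length, z up
- cradle_seat (a point): Middle of the stacking cradle's floor, 12 mm above the table. The cradle is fixed: a base board 176 (x) x 70 (y) mm, 12 mm thick, with an upright wall at each end, inner faces 72 mm from the middle along x, 12 mm thick, 64 mm wide, tops 57 mm above the table; the long sides are open. x along its length, z up
- roller: Wooden slab roller (rolling pin) with a flat on its underside, lying loose across the way between the racks and the cradle: 268 mm long along its y axis, barrel 41 mm thick and 42 mm high; origin under its middle on the table. Bystander
- stamp: Wooden texture stamp standing upright, 30 x 30 x 56 mm; origin at the centre of its underside. Bystander

How it is judged:
On the way, in this order (a step that is already met when the one before it is completed fails the run):
1. the separator sheet lies flat and squarely on the lower tile, let go (horizontal distance between sheet_center and lower_tile_center below 0.01 m and angle between the x axis of sheet_center and the x axis of lower_tile_center, either way round below 0.12 rad and height (world z) of sheet_center between 0.032 and 0.038 m and angle between sheet_center's own z axis and vertical below 0.06 rad and contact force between the fingers and sheet below 0.1 N), for 0.2 s.
2. the other tile is above the roller (height (world z) of tile_center above 0.055 m and x of tile_center in the frame of roller between -0.06 and 0.06 m and y of tile_center in the frame of roller between -0.18 and 0.18 m).
3. the tile hovers level and aligned just above the sheet (horizontal distance between tile_center and lower_tile_center below 0.01 m and angle between the x axis of tile_center and the x axis of lower_tile_center, either way round below 0.12 rad and angle between tile_center's own z axis and vertical below 0.08 rad and height (world z) of tile_center between 0.052 and 0.068 m and contact force between the fingers and tile above 1 N and linear speed of tile below 0.015 m/s and contact force between tile and sheet below 0.05 N and contact force between tile and lower_tile below 0.05 N and contact force between tile and cradle below 0.05 N), for 0.3 s.
At the end, for the whole second after the job is handed in: Tile held still in the fingers, level (0.08 rad), underside 4-20 mm above the sheet, within 10 mm and 0.12 rad of the lower tile, touching neither sheet, lower tile nor cradle; sheet released flat on the lower tile (10 mm, 0.12 rad); lower tile within 10 mm, 0.12 rad of mid-cradle (all of step 1 and all of step 3 and horizontal distance between lower_tile_center and cradle_seat below 0.01 m and angle between the x axis of lower_tile_center and the x axis of cradle_seat, either way round below 0.12 rad and height (world z) of lower_tile_center below 0.025 m); the arm keeps its last pose, push and grip.
It fails at once if the held tile touches the sheet (contact force between tile and sheet above 0.3 N).
It fails at once if the roller is disturbed (moved more than 15 mm) (distance of roller from where it was at the start of the episode above 0.015 m).
It fails at once if the stamp is disturbed (moved more than 15 mm) (distance of stamp from where it was at the start of the episode above 0.015 m).
It also fails if it takes over 64 s, if anything falls off the work surface, if the arm or the gripper's body presses on something with over 40 N, if the wrist force passes 120 N, or if a joint passes its speed limit or range.

## Working session

There is one attempt and no reset: what is moved stays moved. The work goes in short steps, each a Python script; the robot and the scene stay as the last script left them, time stands still between calls to the robot, and variables do not carry over. Pictures are saved under pics/ and viewed, about 8 in all and at most 12, crops included, and the job is handed in when it is done.

```bash
mkdir -p pics; ls; cat > h.py <<'E'
import numpy as np, cv2
from station import env, effector, solver, viewer, workorder, search_frame, tip_of
def snap(cam, fn=None):
    s=env.sense(); img,d=viewer.read_camera(cam)
    if fn: cv2.imwrite('pics/'+fn, img[:,:,::-1])
    return s,img,d
def cam_pose(cam,s):
    i=viewer.camera_info(cam); K=np.array(i['intrinsics'])
    if 'T_tool_cam' in i:
        T=np.array(i['T_tool_cam']); R0=np.array(s['tcp_rot']); return K,R0@T[:3,:3],R0@T[:3,3]+np.array(s['ee_pos'])
    return K,np.array(i['rotation']),np.array(i['eye'])
def cloud(cam,s,d):
    K,R,e=cam_pose(cam,s); v,u=np.mgrid[:d.shape[0],:d.shape[1]]
    p=np.stack([(u-K[0,2])/K[0,0]*d,-(v-K[1,2])/K[1,1]*d,-d],-1)
    P=p@R.T+e; P[d<=0]=np.nan; return P
E
python3 - <<'E'
from h import *
for c in ['top','scene']:
    s,i,d=snap(c,c+'0.png'); info=viewer.camera_info(c); print({k:np.round(v,3).tolist() if not isinstance(v,str) else v for k,v in info.items()})
    np.savez(c+'0.npz',P=cloud(c,s,d),img=i)
    for n in ['tile_center','sheet_center','lower_tile_center','cradle_seat','roller','stamp']:
        print(c,n,[(np.round(x['at'],3).tolist(),round(x['score'],2)) for x in tip_of(c,n)[:3]],[(np.round(x['at'],3).tolist(),round(x['score'],2)) for x in search_frame(c,n)[:2]])
print({k:np.round(v,3).tolist() for k,v in env.sense().items()})
E
```

```text
pics
{'intrinsics': [[420.521, 0.0, 260.998], [0.0, 420.521, 188.306], [0.0, 0.0, 1.0]], 'eye': [0.224, 0.017, 1.243], 'rotation': [[-0.122, 0.971, -0.208], [-0.993, -0.119, 0.028], [0.002, 0.21, 0.978]]}
top tile_center [([0.458, 0.113, 0.032], 0.68)] [([0.45, 0.111, 0.042], 0.95)]
top sheet_center [([0.37, 0.268, 0.017], 0.95)] [([0.366, 0.267, 0.017], 0.7)]
top lower_tile_center [] [([0.449, -0.307, 0.033], 0.59)]
top cradle_seat [([0.451, -0.313, 0.014], 0.74)] [([0.455, -0.302, 0.015], 0.91)]
top roller [([0.421, -0.089, 0.003], 0.7)] [([0.417, -0.09, 0.04], 0.62)]
top stamp [([0.599, 0.041, -0.001], 0.49)] [([0.593, 0.043, 0.056], 0.72)]
{'intrinsics': [[371.741, 0.0, 257.165], [0.0, 371.741, 182.662], [0.0, 0.0, 1.0]], 'eye': [0.13, -0.584, 0.546], 'rotation': [[0.859, 0.297, -0.418], [-0.513, 0.495, -0.702], [-0.001, 0.817, 0.577]]}
scene tile_center [([0.455, 0.108, 0.028], 0.64), ([0.598, 0.033, -0.001], 0.3)] [([0.448, 0.099, 0.034], 0.68), ([0.438, -0.336, 0.013], 0.26)]
scene sheet_center [([0.365, 0.266, 0.025], 0.7)] [([0.364, 0.26, 0.026], 0.59)]
scene lower_tile_center [([0.45, -0.312, 0.026], 0.83)] [([0.442, -0.324, 0.036], 0.63)]
scene cradle_seat [([0.447, -0.312, 0.01], 0.86), ([0.365, 0.263, 0.024], 0.3)] [([0.438, -0.337, 0.015], 0.74)]
scene roller [([0.422, -0.088, 0.001], 0.85)] [([0.411, -0.101, 0.031], 0.71)]
scene stamp [([0.599, 0.033, -0.001], 0.64), ([0.455, 0.11, 0.026], 0.41)] [([0.59, 0.022, 0.037], 0.57)]
{'t': 1.3, 'joint_positions': [1.168, 0.468, -0.012, 1.603, 0.006, 1.071, -0.056], 'joint_velocities': [-0.001, -0.0, 0.002, 0.0, -0.0, -0.001, -0.0], 'tau': [-0.0, -52.041, -0.012, -24.405, -0.057, 0.011, 0.0], 'ee_pos': [0.229, -0.608, 0.186], 'tcp_rot': [[-0.936, -0.0, 0.352], [-0.352, 0.0, -0.936], [0.0, -1.0, -0.0]], 'wrist_force': [-0.167, -0.151, -0.014], 'moment': [0.005, -0.024, 0.0], 'gripper_width': 0.092}
```

View pics/top0.png

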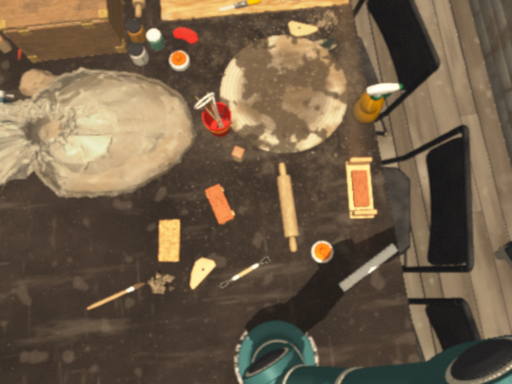

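```bash
python3 - <<'E'
from h import *
P=np.load('top0.npz')['P']
def rect(name,c,r,z0,z1):
    m=(np.hypot(P[...,0]-c[0],P[...,1]-c[1])<r)&(P[...,2]>z0)&(P[...,2]<z1)
    n,lab,st,cen=cv2.connectedComponentsWithStats(m.astype(np.uint8))
    k=1+np.argmax(st[1:,4]); m=lab==k
    q=P[m][:,:2].astype(np.float32); (cx,cy),(w,h),a=cv2.minAreaRect(q*1000)
    b=cv2.boxPoints(((cx,cy),(w,h),a)); e1=b[1]-b[0]; e2=b[2]-b[1]; e=e1 if np.hypot(*e1)>np.hypot(*e2) else e2
    print(name,m.sum(),np.round([cx,cy,w,h],1),'yaw',round(np.arctan(e[1]/e[0]),3),'z',np.round(np.nanpercentile(P[m][:,2],[5,50,95]),4))
rect('tile',(.455,.11),.09,.029,.055)
rect('sheet',(.366,.266),.09,.016,.04)
rect('lower',(.449,-.312),.068,.025,.045)
rect('cradlefull',(.449,-.312),.11,.005,.08)
rect('roller',(.42,-.09),.16,.015,.08)
rect('stamp',(.597,.037),.05,.045,.08)
E
```

```text
tile 589 [450.6 111.4 109.9  45.6] yaw 0.299 z [0.0334 0.0372 0.0408]
sheet 826 [364.9 266.3  59.5 116.2] yaw -0.119 z [0.02   0.0236 0.0276]
lower 576 [ 448.1 -308.3   47.   109.9] yaw -0.086 z [0.0269 0.0309 0.0354]
cradlefull 1426 [ 449.6 -308.4   72.9  175.2] yaw -0.085 z [0.008  0.0288 0.0567]
roller 1030 [422.3 -86.  267.6  41. ] yaw 0.007 z [0.0247 0.0362 0.043 ]
stamp 104 [593.9  39.5  29.8  29.9] yaw -0.552 z [0.051  0.0547 0.0584]
```

The top picture shows the sheet (169,240), tile (220,204), roller (288,206), cradle with lower tile (360,188) and stamp (238,152). The fitted sizes and heights all match the ones given. I'll refine with the wrist camera, cradle first and then sheet.

```bash
cat >> h.py <<'E'
def rot(yaw,s=-1):
    z=s*np.array([-np.sin(yaw),np.cos(yaw),0]); y=np.array([0,0,-1.]); return np.stack([np.cross(y,z),y,z],1)
def best(p,yaw):
    q0=np.array(env.sense()['joint_positions']); c=[]
    for s in (1,-1):
        q=solver.inverse_kinematics(np.array(p),rot(yaw,s))
        if q is not None: c.append((np.abs(np.array(q)-q0).max(),s,np.round(q,2).tolist()))
    return sorted(c)
def rect(P,name,c,r,z0,z1):
    m=(np.hypot(P[...,0]-c[0],P[...,1]-c[1])<r)&(P[...,2]>z0)&(P[...,2]<z1)
    n,lab,st,cen=cv2.connectedComponentsWithStats(m.astype(np.uint8))
    m=lab==1+np.argmax(st[1:,4]); v,u=np.where(m)
    (cx,cy),(w,h),a=cv2.minAreaRect((P[m][:,:2]*1000).astype(np.float32))
    b=cv2.boxPoints(((cx,cy),(w,h),a)); e1=b[1]-b[0]; e2=b[2]-b[1]; e=e1 if np.hypot(*e1)>np.hypot(*e2) else e2
    print(name,m.sum(),np.round([cx,cy,w,h],1),'yaw',round(float(np.arctan(e[1]/e[0])),3),'z',np.round(np.nanpercentile(P[m][:,2],[5,50,95]),4),'px',u.min(),u.max(),v.min(),v.max())
E
python3 - <<'E'
from h import *
for p,y in [((.449,-.31,.22),-.085),((.366,.266,.22),-.119),((.452,.11,.22),.3)]: print(best(p,y))
b=best((.449,-.31,.22),-.085)[0]
env.reach(np.array([.449,-.31,.22]),rot(-.085,b[1])); s,i,d=snap('wrist','w1.png'); P=cloud('wrist',s,d)
print(s['t'],s['ee_pos'],cam_pose('wrist',s)[2])
rect(P,'lower',(.449,-.31),.068,.024,.045); rect(P,'cradle',(.449,-.31),.11,.004,.08)
for n in ['lower_tile_center','cradle_seat']: print(n,[(np.round(x['at'],3),round(x['score'],2)) for x in tip_of('wrist',n)[:1]])
b=best((.366,.266,.22),-.119)[0]
env.reach(np.array([.366,.266,.22]),rot(-.119,b[1])); s,i,d=snap('wrist','w2.png'); P=cloud('wrist',s,d)
print(s['t'],s['ee_pos'],b)
rect(P,'sheet',(.366,.266),.09,.0155,.04)
for n in ['sheet_center']: print(n,[(np.round(x['at'],3),round(x['score'],2)) for x in tip_of('wrist',n)[:1]])
A=cv2.imread('pics/w1.png');B=cv2.imread('pics/w2.png'); cv2.imwrite('pics/w12.png',cv2.resize(np.hstack([A,B]),(800,300)))
E
```

```text
[(np.float64(1.0786004123238602), -1, [0.61, 0.26, -0.08, 1.82, 0.02, 1.06, -1.13]), (np.float64(1.8811273242358038), 1, [1.08, 0.34, -0.66, 1.79, 0.23, 1.09, 1.82])]
[(np.float64(1.0540954792007133), 1, [0.11, 0.19, -0.89, 1.98, 0.18, 1.04, 0.59]), (np.float64(2.2902002898979155), -1, [-1.11, 0.08, 0.43, 2.05, -0.04, 1.02, -2.35])]
[(np.float64(1.347534126151101), 1, [0.65, 0.29, -1.1, 1.95, 0.3, 1.07, 1.29]), (np.float64(1.6905746202679186), -1, [0.45, 0.21, -0.84, 1.96, 0.18, 1.05, -1.75])]
2.6917 [ 0.44847606 -0.31113724  0.21998116] [ 0.53088367 -0.31766021  0.41757511]
lower 3188 [ 450.9 -309.3   45.7  109.5] yaw -0.07 z [0.0297 0.0312 0.0326] px 236 273 120 206
cradle 7691 [ 454.6 -310.8   70.1  170.4] yaw -0.088 z [0.0103 0.0306 0.0563] px 227 284 90 233
lower_tile_center [(array([ 0.451, -0.312,  0.026]), 0.92)]
cradle_seat []
4.9333 [0.36663109 0.26527115 0.21992004] (np.float64(1.3820728205464867), -1, [0.01, 0.17, -0.78, 1.99, 0.14, 1.04, -2.52])
sheet 4168 [367.1 266.4  57.5 117.9] yaw -0.099 z [0.022  0.0232 0.0245] px 231 278 117 209
sheet_center [(array([0.365, 0.265, 0.022]), 0.97)]
```

View pics/w12.png

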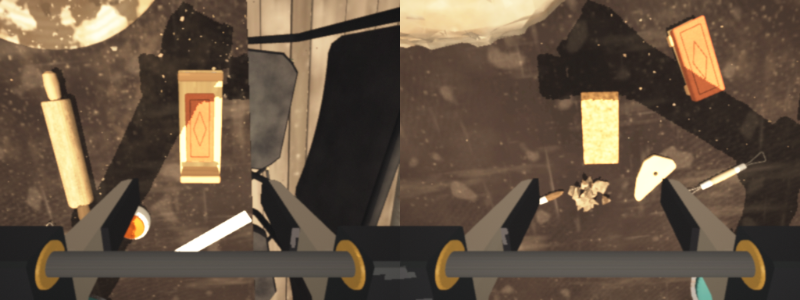

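Left half: cradle and lower tile at (200,125). Right half: sheet at (600,128) and tile at (695,57). The networks, wrist depth and top depth agree within about 3 mm, so I'll grasp the sheet.

```bash
cat >> h.py <<'E'
def st(tag=''):
    s=env.sense(); R0=np.array(s['tcp_rot']); z=R0[:,2]; print(tag,round(s['t'],2),np.round(s['ee_pos'],4),'jawyaw',round(float(np.arctan(-z[0]/z[1])),3),'F',np.round(s['wrist_force'],2),'M',np.round(s['moment'],2),'w',round(s['gripper_width'],4),'tilt',round(float(np.arccos(min(1,-R0[2,1]))),4)); return s
E
python3 - <<'E'
from h import *
x,y,yaw=.3665,.266,-.105
env.movel(np.array([x,y,.10]),rot(yaw,-1),rate=.15)
st('above'); env.movel(np.array([x,y,.007]),rate=.08); st('down')
effector.grasp(10); st('gripped')
env.movel(np.array([x,y,.06]),rate=.08); st('up')
env.movel(np.array([x,y,.20]),rate=.15); env.pause(.2)
s,i,d=snap('wrist','w3.png'); P=cloud('wrist',s,d); st('high')
rect(P,'sheet',s['ee_pos'][:2],.09,.205,.235)
E
```

```text
above 5.98 [0.367  0.2665 0.1006] jawyaw -0.105 F [-0.61 -0.75  0.5 ] M [ 0.05 -0.03 -0.01] w 0.0921 tilt 0.0013
down 7.3 [0.3668 0.2663 0.0074] jawyaw -0.105 F [ 1.37  0.65 -0.58] M [0.07 0.05 0.02] w 0.0922 tilt 0.001
gripped 8.64 [0.3665 0.266  0.007 ] jawyaw -0.105 F [-0.09  0.05  0.11] M [ 0.07  0.04 -0.01] w 0.0005 tilt 0.0
up 9.46 [0.3664 0.2657 0.0599] jawyaw -0.105 F [-0.3   0.73 -0.25] M [ 0.05  0.   -0.02] w 0.0004 tilt 0.0004
high 10.79 [0.3661 0.2659 0.1994] jawyaw -0.105 F [1.03 0.41 0.21] M [ 0.   -0.01  0.01] w 0.0004 tilt 0.0014
sheet 219 [375.9 265.6  25.3   2.1] yaw 1.466 z [0.2275 0.2311 0.2346] px 233 278 228 235
```

View pics/w3.png

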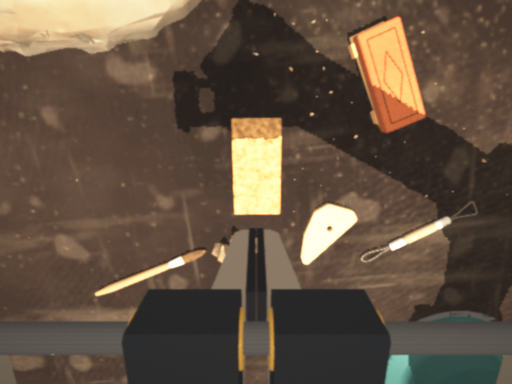

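The gripper closed fully (w = 0) and the sheet stayed on its rack, so the fingers missed it. I'll check where the fingertips actually are in the depth image.

```bash
python3 - <<'E'
from h import *
s,i,d=snap('wrist'); P=cloud('wrist',s,d); st()
for u in (248,264):
  for v in range(222,262,4): print(u,v,np.round(d[v,u],4),np.round(P[v,u],4),i[v,u])
K,R,e=cam_pose('wrist',s)
def proj(p): c=R.T@(np.array(p)-e); return K[0,0]*c[0]/-c[2]+K[0,2], -K[1,1]*c[1]/-c[2]+K[1,2]
print('tcp px',proj(s['ee_pos']), 'eye',e,'look',-R[:,2])
rect(P,'sheet',(.366,.266),.09,.0155,.04)
print(viewer.camera_info('wrist'))
for c in ('scene','top'):
  s,i,d=snap(c,c+'1.png')
  P=cloud(c,s,d); K,R,e=cam_pose(c,s); print(c,proj(s['ee_pos']),np.round(e,3))
E
python3 -c "
import cv2;a=cv2.imread('pics/scene1.png');cv2.imwrite('pics/scene1b.png',cv2.resize(a[:200,60:320],None,fx=2.5,fy=2.5))"
```

```text
10.84 [0.3662 0.266  0.1996] jawyaw -0.105 F [ 1.19  0.23 -0.9 ] M [ 0.01 -0.04  0.03] w 0.0003 tilt 0.001
248 222 0.4278 [ 0.2889  0.2852 -0.001 ] [90 69 56]
248 226 0.4288 [ 0.2833  0.2858 -0.0004] [90 69 57]
248 230 0.1831 [0.3758 0.27   0.228 ] [112  97  82]
248 234 0.176 [0.3766 0.2698 0.2352] [106  93  79]
248 238 0.1694 [0.3772 0.2695 0.2419] [99 86 73]
248 242 0.1667 [0.3763 0.2695 0.2449] [93 81 69]
248 246 0.1607 [0.377  0.2693 0.2509] [81 71 62]
248 250 0.1566 [0.3769 0.2692 0.2552] [71 63 56]
248 254 0.1528 [0.3769 0.2691 0.2593] [60 54 49]
248 258 0.1492 [0.3767 0.2691 0.2631] [57 51 47]
264 222 0.4278 [ 0.2866  0.2637 -0.001 ] [94 73 59]
264 226 0.4298 [ 0.2807  0.2643 -0.0012] [91 70 57]
264 230 0.1833 [0.3748 0.2608 0.2277] [118 102  86]
264 234 0.178 [0.3748 0.2609 0.2333] [117 103  87]
264 238 0.1719 [0.3753 0.2611 0.2396] [112  98  82]
264 242 0.1667 [0.3755 0.2612 0.2449] [107  93  79]
264 246 0.1622 [0.3755 0.2613 0.2496] [93 81 70]
264 250 0.1566 [0.3761 0.2614 0.2553] [79 70 61]
264 254 0.1526 [0.3762 0.2615 0.2595] [76 67 59]
264 258 0.1501 [0.3756 0.2616 0.26
[... 265 characters left out ...]
insics': array([[316.54462858,   0.        , 255.86294525],
       [  0.        , 316.54462858, 193.60581604],
       [  0.        ,   0.        ,   1.        ]]), 'T_tool_cam': array([[-3.43996912e-04, -9.56709914e-01, -2.91042991e-01,
        -8.26234185e-02],
       [ 5.25919283e-04,  2.91042795e-01, -9.56709891e-01,
        -1.97607193e-01],
       [ 9.99999803e-01, -4.82170369e-04,  4.03034369e-04,
        -5.12704138e-04],
       [ 0.00000000e+00,  0.00000000e+00,  0.00000000e+00,
         1.00000000e+00]])}
scene (np.float64(160.60467378817918), np.float64(96.41237514007534)) [ 0.13  -0.584  0.546]
top (np.float64(153.36036970238155), np.float64(232.6711842202521)) [0.224 0.017 1.243]
```

View pics/scene1b.png

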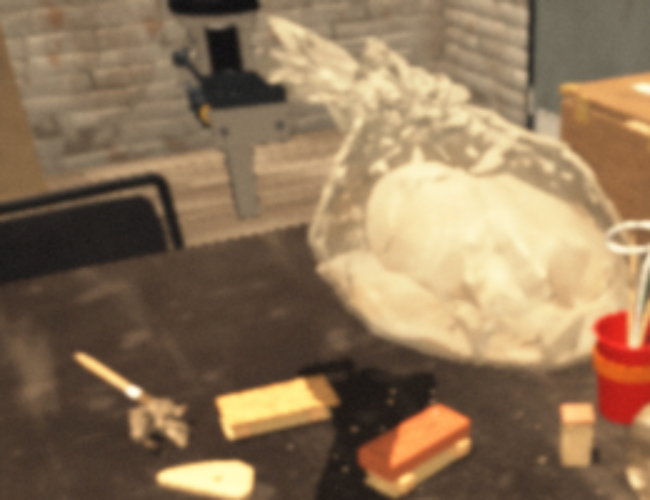

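Scene crop: the sheet lies on its rack at (275,405), untouched, and the fingertip at (245,217) appears about 24 px above the TCP projection (251,241). I'll measure the tip height from the scene depth, and move down and back up to see whether the closed fingers disagree with the stated TCP.

```bash
python3 - <<'E'
from h import *
def tips(tag):
    s,i,d=snap('scene'); P=cloud('scene',s,d); t=np.array(s['ee_pos'])
    m=(np.abs(P[...,0]-t[0])<.07)&(np.abs(P[...,1]-t[1])<.09)&(P[...,2]>.06)&(P[...,2]<t[2]+.06)
    Q=P[m]; o=np.argsort(Q[:,2]); print(tag,'tcp',np.round(t,3),'n',len(Q),'w',round(s['gripper_width'],3)); print(np.round(Q[o[::max(1,len(o)//8)]][:8],3).tolist())
tips('shut')
effector.release(); tips('open'); st()
E
```

```text
shut tcp [0.366 0.266 0.2  ] n 129 w 0.001
[[0.374, 0.259, 0.226], [0.357, 0.256, 0.233], [0.371, 0.252, 0.236], [0.363, 0.25, 0.241], [0.365, 0.252, 0.245], [0.356, 0.268, 0.249], [0.359, 0.254, 0.252], [0.361, 0.249, 0.256]]
open tcp [0.366 0.266 0.2  ] n 220 w 0.092
[[0.372, 0.311, 0.227], [0.355, 0.208, 0.232], [0.362, 0.206, 0.237], [0.367, 0.206, 0.24], [0.37, 0.206, 0.244], [0.352, 0.205, 0.248], [0.351, 0.207, 0.252], [0.358, 0.205, 0.256]]
 12.42 [0.3665 0.266  0.2   ] jawyaw -0.105 F [ 0.07  0.68 -0.64] M [0.04 0.02 0.01] w 0.0923 tilt 0.0
```

Both cameras put the real fingertips about 26 mm above the reported TCP, whether shut or open, with no sideways offset. I'll compensate: real tip = ee_z + 0.026. I'll go down in stages, watching the wrist force.

```bash
cat >> h.py <<'E'
TZ=.026  # real fingertip height minus reported TCP z (measured by two cameras)
def T(x,y,tip): return np.array([x,y,tip-TZ])
E
python3 - <<'E'
from h import *
x,y,yaw=.3668,.266,-.100
env.movel(T(x,y,.06),rot(yaw,-1),rate=.18); st('above')
ok=True
for z in (.03,.018,.010):
    env.movel(T(x,y,z),rate=.07); s=st('tip %.3f'%z)
    if abs(s['wrist_force'][2])>6: ok=False; print('CONTACT'); break
if ok:
    effector.grasp(10); s=st('gripped')
    if s['gripper_width']>.05:
        env.movel(T(x,y,.06),rate=.08); st('up')
        env.movel(T(x,y,.20),rate=.18); env.pause(.2)
        s,i,d=snap('wrist','w4.png'); P=cloud('wrist',s,d); st('high')
        rect(P,'sheet',s['ee_pos'][:2],.09,.205,.235)
        h=s['ee_pos'][2]+TZ; print('tip',h)
E
```

```text
above 13.49 [0.3673 0.2666 0.0347] jawyaw -0.1 F [ 0.46 -0.07 -0.26] M [ 0.06 -0.01 -0.01] w 0.0919 tilt 0.0015
tip 0.030 14.07 [0.3665 0.2661 0.0037] jawyaw -0.1 F [-0.58 -0.06  0.18] M [ 0.03  0.03 -0.02] w 0.0917 tilt 0.0008
tip 0.018 14.39 [ 0.3665  0.2659 -0.0083] jawyaw -0.1 F [-0.49 -0.9  -0.22] M [ 0.04 -0.02  0.05] w 0.0921 tilt 0.0008
tip 0.010 14.66 [ 0.3666  0.2659 -0.0162] jawyaw -0.1 F [-0.09 -0.57 -0.4 ] M [0.05 0.01 0.03] w 0.0921 tilt 0.0006
gripped 15.27 [ 0.3668  0.266  -0.0159] jawyaw -0.1 F [ 0.14 -0.37  1.8 ] M [-0.07  0.06  0.02] w 0.0575 tilt 0.0001
up 16.04 [0.3668 0.2657 0.0339] jawyaw -0.1 F [ 0.   -0.56 -0.76] M [0.02 0.06 0.  ] w 0.058 tilt 0.0003
high 17.22 [0.3663 0.2658 0.1732] jawyaw -0.1 F [ 0.08  0.49 -0.1 ] M [0.04 0.05 0.03] w 0.0579 tilt 0.0017
sheet 20274 [373.4 265.8  87.  104.7] yaw -0.087 z [0.2111 0.2122 0.222 ] px 165 346 146 320
tip 0.19902739458774565
```

View pics/w4.png

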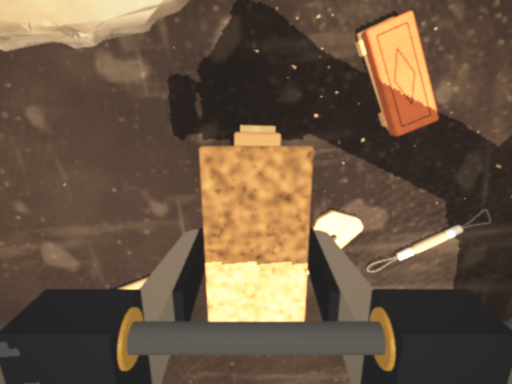

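```bash
cat >> h.py <<'E'
def held(P,s,half,z0,z1):
    """extents of a held thing's top in the yawed frame at the TCP; a: along the length, b: across"""
    t=np.array(s['ee_pos']); R0=np.array(s['tcp_rot']); z=R0[:,2]; yaw=np.arctan(-z[0]/z[1]); c,sn=np.cos(yaw),np.sin(yaw)
    a=(P[...,0]-t[0])*c+(P[...,1]-t[1])*sn; b=-(P[...,0]-t[0])*sn+(P[...,1]-t[1])*c
    m=(np.abs(b)<half)&(np.abs(a)<.075)&(P[...,2]>z0)&(P[...,2]<z1)
    A=a[m];Z=P[m][:,2]; print('n',m.sum(),'a',np.round(np.percentile(A,[0,.5,99.5,100]),4),'slope',np.round(np.polyfit(A,Z,1),4))
    for lo in np.arange(-.06,.06,.02):
        k=m&(a>lo)&(a<lo+.02)
        if k.sum()>20: print(round(lo,2),k.sum(),'z',round(float(np.median(P[k][:,2])),4))
E
python3 - <<'E'
from h import *
s,i,d=snap('wrist'); held(cloud('wrist',s,d),s,.02,.200,.225)
for c in ('wrist',): print([(np.round(x['at'],4),round(x['score'],2)) for x in tip_of(c,'sheet_center')])
print(best(T(.4505,-.3095,.20),-.082))
E
```

```text
n 12816 a [-0.0452 -0.0439  0.059   0.0593] slope [-0.0025  0.2124]
-0.06 434 z 0.2124
-0.04 2019 z 0.2124
-0.02 2220 z 0.2124
0.0 2470 z 0.2123
0.02 2713 z 0.2124
0.04 2960 z 0.2122
[(array([0.3655, 0.2654, 0.212 ]), 0.95)]
[(np.float64(1.3467420618332293), -1, [0.77, 0.33, -0.27, 1.86, 0.11, 0.97, -1.21]), (np.float64(3.9549173413659693), 1, [1.46, 0.72, -1.32, 1.82, 0.75, 1.22, 1.4])]
```

The sheet is held flat (slope -0.0025), with its far end 59 mm from the TCP, so it is centred. The near end is hidden by the gripper at row 322. I'll carry it to the cradle.

```bash
python3 - <<'E'
from h import *
x,y,yaw=.4507,-.310,-.081
env.reach(T(x,y,.18),rot(yaw,-1)); st('over')
env.movel(T(x,y,.06),rate=.15); env.pause(.15); s=st('60'); ref=s['wrist_force'][2]
for z in (.03,.0265,.0252,.0242):
    env.movel(T(x,y,z),rate=.06); env.pause(.1); s=st('tip %.4f'%z)
    if abs(s['wrist_force'][2]-ref)>4: print('contact'); break
effector.release(); env.pause(.2); st('released')
env.movel(T(x,y,.06),rate=.08); env.movel(T(x,y,.22),rate=.2); env.pause(.1); s,i,d=snap('wrist','w5.png'); P=cloud('wrist',s,d); st('high')
rect(P,'sheet',(x,y),.069,.0345,.046); rect(P,'cradle',(x,y),.11,.004,.08)
for n in ['lower_tile_center','sheet_center','cradle_seat']: print(n,[(np.round(q['at'],3),round(q['score'],2)) for q in tip_of('wrist',n)[:1]])
E
```

```text
over 19.41 [ 0.4514 -0.3088  0.1541] jawyaw -0.079 F [ 0.14  0.18 -0.1 ] M [-0.02 -0.02 -0.02] w 0.058 tilt 0.0006
60 20.51 [ 0.4514 -0.3105  0.035 ] jawyaw -0.081 F [-0.79  0.19 -0.25] M [0.02 0.03 0.02] w 0.0578 tilt 0.002
tip 0.0300 21.26 [ 0.451  -0.3101  0.0042] jawyaw -0.081 F [ 0.21  0.75 -1.39] M [-0.02  0.05  0.11] w 0.0579 tilt 0.0005
tip 0.0265 21.61 [ 0.4507 -0.31    0.0006] jawyaw -0.081 F [-0.79 -0.5  -0.13] M [ 0.06  0.04 -0.  ] w 0.0579 tilt 0.0001
tip 0.0252 21.96 [ 0.4507 -0.31   -0.0008] jawyaw -0.081 F [-0.52 -0.4  -1.16] M [ 0.04 -0.01  0.01] w 0.0579 tilt 0.0
tip 0.0242 22.31 [ 0.4507 -0.31   -0.0018] jawyaw -0.081 F [ 0.39 -0.68  0.44] M [0.04 0.04 0.02] w 0.0579 tilt 0.0001
released 23.17 [ 0.4507 -0.31   -0.0018] jawyaw -0.081 F [-0.37  0.17  0.55] M [0.01 0.03 0.01] w 0.0922 tilt 0.0
high 24.87 [ 0.4499 -0.3095  0.1925] jawyaw -0.081 F [-0.72  0.17 -0.06] M [ 0.08 -0.    0.07] w 0.092 tilt 0.0028
sheet 5110 [ 451.1 -308.9   58.   117.1] yaw -0.079 z [0.036  0.0372 0.0384] px 230 282 119 219
cradle 8799 [ 454.5 -310.9   70.1  173.6] yaw -0.088 z [0.0105 0.0371 0.0562] px 227 289 89 243
lower_tile_center []
sheet_center [(array([ 0.447, -0.308,  0.035]), 0.58)]
cradle_seat []
```

View pics/w5.png

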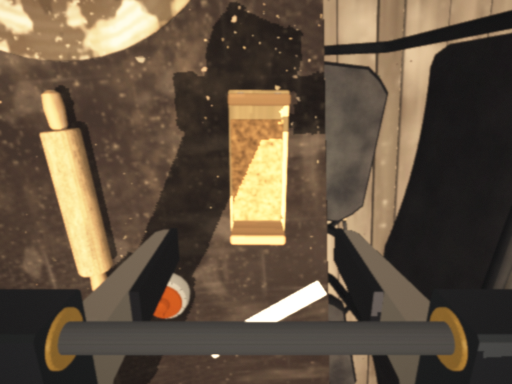

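The sheet lies flat on the lower tile at (258,175) between the end walls: centre (451.1,-308.9) mm, yaw -0.079, top 37.2 mm. Next, look at the tile and grasp it.

```bash
python3 - <<'E'
from h import *
x,y,yaw=.452,.1105,.30
print(best(T(x,y,.24),yaw))
env.reach(T(x,y,.24),rot(yaw,-1)); env.pause(.15); s,i,d=snap('wrist','w6.png'); P=cloud('wrist',s,d); st('high')
rect(P,'tile',(x,y),.08,.0295,.055)
print([(np.round(q['at'],4),round(q['score'],2)) for q in tip_of('wrist','tile_center')[:2]])
E
```

```text
[(np.float64(0.5124564592782184), -1, [0.32, 0.19, -0.7, 1.97, 0.14, 1.03, -1.71]), (np.float64(2.3611909168473684), 1, [0.76, 0.41, -1.29, 1.95, 0.44, 1.11, 1.16])]
high 26.77 [0.4523 0.1096 0.2139] jawyaw 0.298 F [ 0.64 -0.02  0.45] M [ 0.03 -0.01 -0.02] w 0.0921 tilt 0.0003
tile 3393 [453.6 110.6 109.7  46. ] yaw 0.297 z [0.0358 0.0372 0.0385] px 236 275 121 210
[(array([0.454 , 0.1075, 0.0308]), 0.76)]
```

```bash
python3 - <<'E'
from h import *
x,y,yaw=.4533,.1103,.297
env.movel(T(x,y,.07),rot(yaw,-1),rate=.18)
for z in (.04,.015):
    env.movel(T(x,y,z),rate=.08); s=st('tip %.3f'%z)
effector.grasp(25); s=st('gripped')
if s['gripper_width']>.04:
    env.movel(T(x,y,.06),rate=.08); st('up')
    env.movel(T(x,y,.20),rate=.18); env.pause(.2)
    s,i,d=snap('wrist','w7.png'); P=cloud('wrist',s,d); st('high')
    held(P,s,.016,.20,.24)
    print(best(T(.4507,-.3095,.2),-.081))
E
```

```text
tip 0.040 28.43 [0.4531 0.1105 0.0138] jawyaw 0.297 F [ 0.51 -0.35  0.37] M [-0.06 -0.03 -0.05] w 0.0922 tilt 0.0006
tip 0.015 28.89 [ 0.453   0.1104 -0.0113] jawyaw 0.297 F [ 0.4  -0.89 -0.15] M [ 0.02 -0.04  0.02] w 0.0917 tilt 0.0008
gripped 29.65 [ 0.4534  0.1102 -0.0109] jawyaw 0.297 F [-0.36 -0.64  1.35] M [-0.08 -0.   -0.02] w 0.046 tilt 0.0002
up 30.36 [0.4532 0.11   0.034 ] jawyaw 0.297 F [ 0.47 -0.2  -2.15] M [0.01 0.01 0.  ] w 0.0458 tilt 0.0002
high 31.53 [0.4527 0.1103 0.1732] jawyaw 0.297 F [-0.96 -0.02 -2.15] M [-0.07  0.    0.02] w 0.0459 tilt 0.0018
n 10390 a [-0.0375 -0.0363  0.0551  0.0553] slope [-0.0197  0.2211]
-0.04 1504 z 0.2212
-0.02 1946 z 0.2212
0.0 2155 z 0.2212
0.02 2404 z 0.2211
0.04 2381 z 0.2209
[(np.float64(0.6768119558906893), -1, [0.98, 0.37, -0.54, 1.84, 0.22, 0.99, -1.31]), (np.float64(3.4083210763660023), 1, [1.27, 0.49, -0.94, 1.83, 0.45, 1.06, 1.64])]
```

View pics/w7.png

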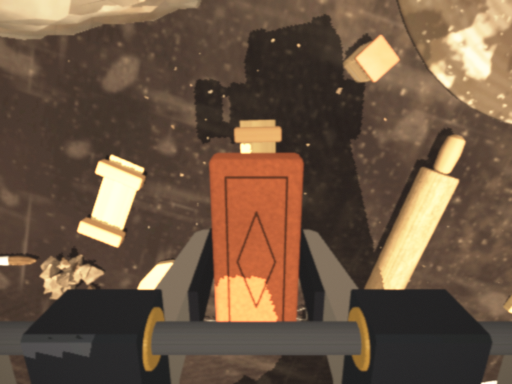

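The tile is held level and centred (far end 55 mm from the TCP), and the empty rack shows at (258,130). I'll take it over the roller at about 0.2 m, then to the cradle.

```bash
python3 - <<'E'
from h import *
env.reach(T(.445,-.086,.19),rot(.1,-1)); st('over roller')
x,y,yaw=.4508,-.3092,-.080
env.reach(T(x,y,.17),rot(yaw,-1)); env.pause(.2); s=st('over cradle')
s,i,d=snap('wrist'); held(cloud('wrist',s,d),s,.016,.17,.205)
env.movel(T(x,y,.09),rate=.1); env.pause(.2); st('90')
env.movel(T(x,y,.0480),rate=.03); env.pause(.6); s=st('hover')
s,i,d=snap('wrist'); P=cloud('wrist',s,d); held(P,s,.016,.05,.09)
s,i,d=snap('scene','s8.png'); P=cloud('scene',s,d); rect(P,'tile top scene',(x,y),.068,.06,.085)
for c in('scene',):
  for n in ['tile_center','sheet_center','roller','stamp']: print(n,[(np.round(q['at'],3),round(q['score'],2)) for q in tip_of(c,n)[:2]])
a=cv2.imread('pics/s8.png'); cv2.imwrite('pics/s8b.png',cv2.resize(a[120:384,150:480],None,fx=2.2,fy=2.2))
E
```

```text
over roller 32.34 [ 0.4454 -0.0844  0.1642] jawyaw 0.102 F [ 0.71  0.67 -2.71] M [0.02 0.04 0.02] w 0.0456 tilt 0.0011
over cradle 33.44 [ 0.4517 -0.3072  0.1445] jawyaw -0.077 F [ 0.36 -0.2  -2.88] M [0.02 0.03 0.01] w 0.0458 tilt 0.0006
n 10392 a [-0.038  -0.0368  0.0548  0.055 ] slope [-0.0169  0.1926]
-0.04 1538 z 0.1926
-0.02 1948 z 0.1927
0.0 2172 z 0.1927
0.02 2410 z 0.1927
0.04 2324 z 0.1924
90 34.64 [ 0.4512 -0.3095  0.0647] jawyaw -0.08 F [ 0.78 -0.34 -1.79] M [ 0.06  0.03 -0.04] w 0.0456 tilt 0.0014
hover 36.79 [ 0.4508 -0.3092  0.022 ] jawyaw -0.08 F [-0.25  0.06 -1.82] M [-0.02  0.02 -0.  ] w 0.0463 tilt 0.0
n 10579 a [-0.075  -0.0372  0.0746  0.0747] slope [-0.0266  0.07  ]
-0.04 1529 z 0.0702
-0.02 1955 z 0.0702
0.0 2163 z 0.0702
0.02 2404 z 0.0702
0.04 2342 z 0.07
tile top scene 1328 [ 432.5 -314.    80.5   75.8] yaw 0.184 z [0.0625 0.0702 0.0791] px 305 363 262 307
tile_center [(array([ 0.45 , -0.311,  0.06 ]), 0.59)]
sheet_center [(array([ 0.45 , -0.309,  0.036]), 0.96)]
roller [(array([ 0.422, -0.089,  0.   ]), 0.68)]
stamp [(array([ 0.597,  0.036, -0.001]), 0.75)]
```

View pics/s8b.png

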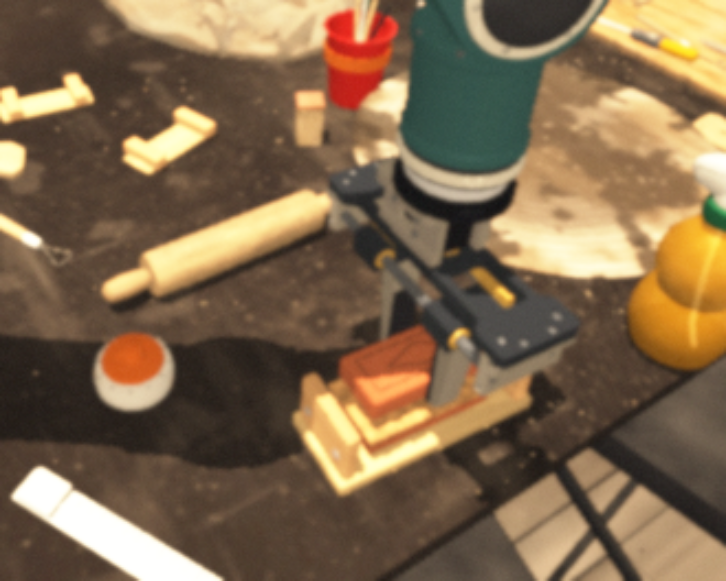

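The tile at (390,372) hovers level over the sheet inside the cradle with a visible gap, and the roller and stamp look unmoved. Tile centre is about 60 mm high, within tolerance, so I'm handing in.

```bash
python3 - <<'E'
from h import *
st('before'); workorder.finish_job()
E
```

```text
before 37.09 [ 0.4508 -0.3092  0.022 ] jawyaw -0.08 F [-0.33 -0.13 -1.71] M [0.04 0.02 0.01] w 0.0458 tilt 0.0
the job is handed in; nothing more can be done
```

The sheet is laid and released on the lower tile. The other tile is held level above it, and I handed the job in at about 37 s of the 64 s allowed. No verdict is reported, so what follows is my own last checks.

- **Sheet:** after release it measured (451.1, -308.9) mm with yaw -0.079 and its top at 37 mm. That is within about 1 mm of the lower tile's measured centre (450.9, -309.3). The lower tile's yaw read -0.07 to -0.086 in different pictures.
- **Held tile:** it passed over the roller at about 0.2 m. It now hovers with its centre about 60 mm high, roughly 12 mm above the sheet. The TCP is at (450.8, -309.2) mm with yaw -0.080 and tool tilt 0. The fingers are on 46 mm, and the wrist force of about -1.8 N matches the tile's weight alone.
- **Roller and stamp:** the last picture's network readings are within about 2 mm (roller) and 4 mm (stamp) of the first ones.

**What went wrong or disagreed:**
- **Missed grasp:** the first grasp of the sheet closed on nothing, because the real fingertips sit about 26 mm above the TCP the robot reports. Two cameras agreed on this. I corrected for it in all later moves, and nothing was disturbed.
- **Useless reading:** the depth fit on the scene picture at the final hover mixed in the gripper, so I disregarded it. The wrist depth (tile top at 70 mm) and the network (60 mm centre) agreed with each other.
- **Hidden end:** the tile's near end was hidden by the gripper, so I judged its centring from the far end (55 mm from the TCP, as expected).

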